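# Bleed a cradled spray gun and hold its strainer collar home

## Task

The spray gun stands upside down in its bench cradle. First bleed it: squeeze its trigger fully against the handle, then let go so that it springs back; next take the knurled black strainer collar that sits loosely on the inlet port, turn it until its hidden keyways find the lugs and it drops over them, and push it fully home against its spring. Finish while still holding it pushed home (do not let go; it would spring back up), and leave the paint jar, the sanding block and the screwdriver where they are.

Things in the scene. Friction and masses are not known exactly. Their poses are not given: they have to be found in the camera images.
- gun: aluminium spray gun fixed upside down in a dark steel cradle (base 200 x 100 x 10 mm). Origin under the middle of the base, z up; +x along the gun from handle to brass nose. In this frame the grey handle (24 x 30 mm, nipple up to 204 mm high) stands at x = -60 mm, the trigger is between, the upright inlet port at x = +60 mm. Below the collar the port's rim (radius 24 mm) is 100 mm high.
- squeeze_point (a point): 158 mm above the bench, half-way between the handle's back and the trigger's front when the trigger is fully squeezed (then 32 mm apart along the gun's x; the handle's back is 16 mm from here towards -x). Fingers that close symmetrically along the gun's x should be centred here from above, opened to about 80 mm. Axes as the gun's.
- trigger_pad (a point): point on the front face (gun's +x side) of the steel trigger, an upright lever 18 mm wide; 158 mm above the bench when released. Its top is 176 mm high. At rest this face is 48 mm from the back of the handle.
- trigger (a joint): trigger angle in rad: 0 released, 0.29 fully squeezed at its stop. It turns about an axis along the gun's y, 104 mm above the bench; sprung, about 2 N at the pad to start and 7 N at the stop; springs back when released.
- collar_centre (a point): centre (half-way up, on the axis, z along it) of the loose knurled black collar with a sieve on its closed top: 52 mm high, its top 16 mm a round knurled grip 58 mm in diameter, below it a plain 54 mm skirt, 0.06 to 0.13 kg. It starts level on the port, resting on four hidden lugs 90 degrees apart. It need not be lifted.
- port_home (a point): point fixed on the gun's port axis where collar_centre lies when the collar is fully home (128 mm above the bench); the collar starts 12 mm above it. Between them a spring pushes the collar up, with about 7 N when home. Axes as the gun's.
- paint_jar_1: bystander: small jar of teal paint with white lid, 58 mm in diameter, 69 mm high, loose; origin under its middle
- sanding_block: bystander: pale cork sanding block 65 x 100 x 26 mm, loose; origin under its middle
- screwdriver: bystander: yellow screwdriver 170 mm long (along its y), 32 mm high, loose; origin under its middle
- collar: the same collar; origin under its middle, 26 mm below collar_centre. Four hidden keyways, 90 degrees apart. The lugs' angle is unknown and differs each time: turned either way, the collar can drop after 15 to 75 degrees, with about 6 degrees of play either side of the middle. Sideways play on the neck 2 mm.
Mind the look-alikes: they are no part of the job. There is more than one size of the collar; the job needs the smallest. Leave any white look-alike of the gun alone.

How it is judged:
On the way, in this order (a step that is already met when the one before it is completed fails the run):
1. the trigger is squeezed fully (beyond 0.22 of 0.29 rad) (value of joint trigger above 0.22 rad), for 0.2 s.
2. the trigger is let go and back at rest (value of joint trigger below 0.05 rad and contact force between the fingers and gun below 0.5 N), for 0.2 s.
3. the collar has dropped over the lugs and is pushed home (z of collar_centre in the frame of port_home below 0.003 m and horizontal distance between collar_centre and port_home below 0.004 m), for 0.2 s.
At the end, for the whole second after the job is handed in: The collar is home over its lugs (its centre less than 3 mm above the home point, within 4 mm sideways, tilted less than 7 degrees), the fingers still hold or press it (contact of more than 2 N), and the trigger is released (below 0.05 rad) (all of step 3 and angle between collar_centre's own z axis and vertical below 0.12 rad and contact force between the fingers and collar above 2 N and value of joint trigger below 0.05 rad); the arm keeps its last pose, push and grip.
It fails at once if the paint jar is moved more than 30 mm (distance of paint_jar_1 from where it was at the start of the episode above 0.03 m).
It fails at once if the sanding block is moved more than 30 mm (distance of sanding_block from where it was at the start of the episode above 0.03 m).
It fails at once if the screwdriver is moved more than 30 mm (distance of screwdriver from where it was at the start of the episode above 0.03 m).
It also fails if it takes over 56 s, if anything falls off the work surface, if the arm or the gripper's body presses on something with over 40 N, if the wrist force passes 120 N, or if a joint passes its speed limit or range.

## Robot

A 6-joint arm with a two-finger parallel gripper is mounted at the origin on a cart in front of the work surface, level with it; the furniture and walls round the work are solid. World frame = base frame: x ahead of the robot, y to its left, z up, the work surface at z = 0. Lengths are in m, angles in rad, forces in N, time in s.
With the tool pointing down it reaches from about 0.35 to 0.975 m from the base axis. Payload 4.9 kg.
Tool frame: the origin (TCP) lies at the very end of the fingers, on their centre line; the grasp point (between the pads) lies 19 mm behind it; z points along the fingers, x is the direction in which the jaws open and shut, and the axes are right-handed (so a half turn about z gives the same grasp; the last joint's range is limited). The gripper opens to 85 mm and grips with 20 to 120 N. Pads are 22 mm wide; open, the fingers measure 114 mm over their backs; the gripper's body (76 mm by 85 mm) begins 54 mm behind the grasp point. The pads swing forward as they close: fully open they stand 13 mm farther back than shut.
Start: joints at [-1.229, 0.053, 1.613, -0, 1.476, -0.119], TCP at [0.278, -0.56, 0.231] pointing down, gripper open.
Joint ranges: [-3.01, 3.01], [-1.01, 2.22], [0.06, 2.58], [-1.02, 4.17], [0.09, 2.62], [-3.14, 3.14]. Speed limits (rad/s): [2.57, 2.57, 3.14, 3.14, 3.14, 3.14].

## Interface

Orientations are given as a unit quaternion [w, x, y, z].
In Python, from plant import manip, imaging gives the robot as it stands.
- The arm moves only by the shell command python3 -m pendant 'ROWS'. ROWS is JSON, a list that holds one entry, the list of rows, each a list of 7 numbers: the turn, a rotation vector about the world's x, y, z in units of pi rad (1.0 is pi rad), then the shift along the world's x, y, z in units of 250 mm (1.0 is 250 mm), then the opening, from 0 (shut) to 1 (fully open). In form: [[[ax, ay, az, tx, ty, tz, claw], ...]]. A call has 1 to 20 rows; each row shifts and turns the commanded pose from where the row before left it; what a row does not reach is not made up. A row lasts 1/8 s, in which the tool goes at most 62.5 mm and 10.7 degrees, less where a joint would pass 70% of its speed; a pose out of reach is approached as far as the arm can. A call with a number of a shift or a turn outside -1 to 1 is refused whole. A call with a gripper value outside its range is refused whole. The fingers move at their own pace and stop on an object; the grip force is fixed at half the most. Time passes only in rows, so rows that do not move let the fingers close. It gives the time, the measured TCP pose, the force and the opening at its end, in the units of the state.
- manip.state(): the state, without advancing time (a new reading comes with each control period).
- imaging.grab_frame(name): name is "scene" or "top"; returns a dict with "frame" (400x640x3 uint8, blue, green, red), "mtx" (3x3 intrinsics, pixels), "world_to_cam" (4x4, takes a point from world to camera coordinates). Camera axes: x right, y down, z forward; pixel columns grow to the right and rows downward; lengths in m; the calibration is good to about 2 mm. A picture is of the moment at which its call begins. There is no depth.
- manip.job_done(): hands the job in, once; it reports no verdict.
The state is a dict: "time": time; "joint_pos": joint angles; "joint_vel": joint speeds; "joint_efforts": joint torques, N m; "tool_pos": TCP position; "tool_rot": TCP orientation; "contact_force": force on the tool from outside, world axes, zero at the start; "ft_torque": the same for the moment, N m; "gripper_width": opening from 0.0 (shut) to 1.0 (fully open).
Only numpy, scipy, OpenCV 4.12 (cv2) and the standard library are available. Lean on these libraries where they do the work, as an engineer would, in place of code of your own. Each camera call takes 0.05 s, during which the arm holds its last target. There are 200 camera calls.

## Working session

There is one attempt and no reset: what is moved stays moved. The work goes in short steps, Python scripts to look and compute and a shell command to move; the robot and the scene stay as the last step left them, time stands still between calls to the robot, and variables do not carry over. Pictures are saved under pics/ and viewed, about 8 in all and at most 12, crops included, and the job is handed in when it is done.

```bash
mkdir -p pics; cat > h.py <<'E'
import numpy as np,cv2
from plant import manip,imaging
def grab(n,f):
    d=imaging.grab_frame(n); cv2.imwrite('pics/'+f,d['frame']); np.savez('pics/'+n+'.npz',**{k:np.array(v) for k,v in d.items()}); return d
def ray(d,u,v,z):
    K=np.array(d['mtx']);T=np.array(d['world_to_cam']);R=T[:3,:3];c=-R.T@T[:3,3]
    r=R.T@np.linalg.inv(K)@[u,v,1]; return c+r*(z-c[2])/r[2]
def proj(d,p):
    K=np.array(d['mtx']);T=np.array(d['world_to_cam']);q=K@(T[:3,:3]@np.array(p)+T[:3,3]);return q[:2]/q[2]
E
python3 - <<'E'
from h import *
for n in('scene','top'):
    d=grab(n,n+'0.png'); T=np.array(d['world_to_cam']); print(n,-T[:3,:3].T@T[:3,3],T[:3,:3].round(2).tolist(),d['mtx'])
print(manip.state())
E
```

```text
scene [-0.11450038  0.57845555  0.94274057] [[-0.48, -0.88, 0.01], [-0.66, 0.36, -0.66], [0.58, -0.33, -0.75]] [[480.2884909    0.         325.29363776]
 [  0.         480.2884909  201.07687121]
 [  0.           0.           1.        ]]
top [0.35388451 0.19125967 1.08728919] [[-0.02, -1.0, -0.01], [-0.98, 0.02, -0.18], [0.18, 0.0, -0.98]] [[362.41348061   0.         317.24899143]
 [  0.         362.41348061 198.10534325]
 [  0.           0.           1.        ]]
{'time': 0.1, 'joint_pos': array([-1.22901196e+00,  5.33292175e-02,  1.61416457e+00,  2.34897843e-05,
        1.47600364e+00, -1.18982118e-01]), 'joint_vel': array([ 2.88004576e-04, -1.12230464e-03, -2.72166809e-03,  1.01721759e-03,
       -4.69342611e-04,  1.39729927e-05]), 'joint_efforts': array([-4.80461113e-04, -3.94902527e+01, -3.71364534e+01, -1.82948652e-04,
        3.92840506e-03,  2.95184157e-05]), 'tool_pos': array([ 0.27772151, -0.55927357,  0.23015746]), 'tool_rot': array([-6.03530631e-04,  8.49891600e-01, -5.26956697e-01, -7.36832525e-04]), 'contact_force': array([ 0.74776342, -0.44256169, -0.19687008]), 'ft_torque': array([-0.00939134,  0.03019609,  0.02167795]), 'gripper_width': 0.9994334560718691}
```

View pics/scene0.png

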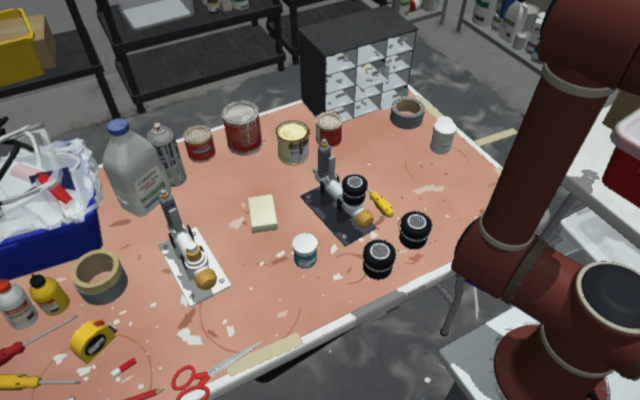

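View pics/top0.png

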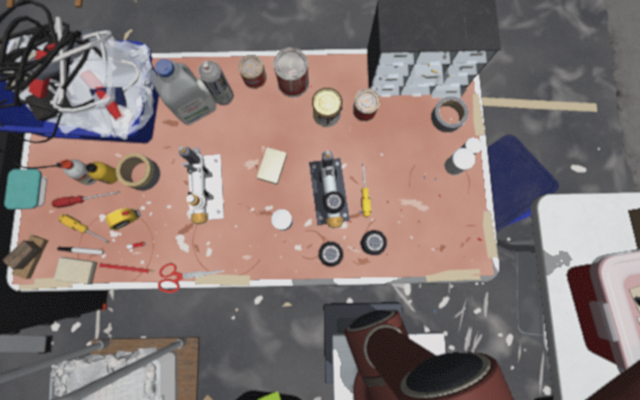

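The scene picture shows the steel-cradled gun at about (340,205), with a collar on its port at (354,186). The white look-alike is at (195,265). Two bigger loose collars are at (379,258) and (415,229). The jar is at (305,250), the block at (262,212) and the screwdriver at (382,203). The collar on the port of the dark-cradle gun looks smallest and fits the description. I'll confirm that in an enlarged crop.

```bash
python3 - <<'E'
import cv2,numpy as np
a=cv2.imread('pics/top0.png')[140:275,300:400]; b=cv2.imread('pics/scene0.png')[130:290,285:445]
a=cv2.resize(a,None,fx=4,fy=4,interpolation=2);b=cv2.resize(b,None,fx=2.4,fy=2.4,interpolation=2)
c=np.zeros((540,790,3),np.uint8);c[:540,:400]=a;c[:384,402:402+384]=b;cv2.imwrite('pics/c1.png',c)
E
```

```text
(no output)
```

View pics/c1.png

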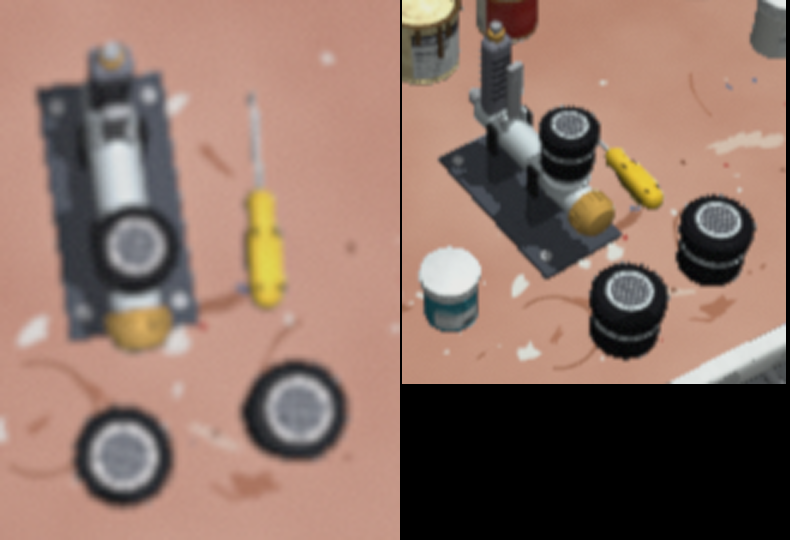

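The collar on the port is confirmed as the smallest: 85 px across in the crop, against about 100 px for the bench ones even though it sits higher. It is on the dark cradle. Next I'll compute the gun pose.

```bash
python3 - <<'E'
from h import *
t=np.load('pics/top.npz');s=np.load('pics/scene.npz')
C=lambda u,v:(300+u/4,140+v/4); S=lambda u,v:(285+(u-402)/2.4,130+v/2.4)
co=np.array([ray(t,*C(*p),.01)[:2] for p in((40,90),(158,75),(195,322),(70,338))]);print('base',co.round(4).tolist(),co.mean(0))
print('sides',[np.linalg.norm(co[i]-co[i-1]).round(3) for i in range(4)])
ax=(co[2]+co[3]-co[0]-co[1])/2; yaw=np.arctan2(ax[1],ax[0]);print('yaw',yaw)
ct=ray(t,*C(135,245),.166);cs=ray(s,*S(570,125),.166);print('collar',ct,cs)
nt=ray(t,*C(111,60),.204);ns=ray(s,*S(494,28),.204);print('nip',nt,ns)
for a,b in((ct,nt),(cs,ns)):
    print(np.linalg.norm(a-b),np.arctan2(*(a-b)[1::-1]),((a+b)/2)[:2])
E
```

```text
base [[0.6574, 0.2139], [0.6674, 0.1229], [0.476, 0.1011], [0.4659, 0.1946]] [0.56664015 0.15812603]
sides [np.float64(0.192), np.float64(0.092), np.float64(0.193), np.float64(0.094)]
yaw -3.034674324812707
collar [0.50888258 0.1510594  0.166     ] [0.50625469 0.15395989 0.166     ]
nip [0.62136837 0.16461806 0.204     ] [0.62184675 0.1719561  0.204     ]
0.11950268257575017 -3.0216346865009838 [0.56512547 0.15783873]
0.12300157492844269 -2.987145276855174 [0.56405072 0.16295799]
```

```bash
python3 - <<'E'
from h import *
from scipy.optimize import least_squares
t=np.load('pics/top.npz');s=np.load('pics/scene.npz')
C=lambda u,v:(300+u/4,140+v/4); S=lambda u,v:(285+(u-402)/2.4,130+v/2.4)
ob=[(t,C(135,245),(.06,0,.166)),(s,S(570,125),(.06,0,.166)),(t,C(111,60),(-.06,0,.204)),(s,S(494,28),(-.06,0,.204))]
for p,q in zip(((40,90),(158,75),(195,322),(70,338)),((-.1,-.05),(-.1,.05),(.1,.05),(.1,-.05))): ob.append((t,C(*p),(*q,.01)))
for p,q in zip(((440,160),(550,277),(620,235)),((-.1,-.05),(.1,-.05),(.1,.05))): ob.append((s,S(*p),(*q,.01)))
def W(x,p): c,n=np.cos(x[2]),np.sin(x[2]);return [x[0]+c*p[0]-n*p[1],x[1]+n*p[0]+c*p[1],p[2]]
f=lambda x:np.concatenate([proj(d,W(x,p))-np.array(u) for d,u,p in ob])
r=least_squares(f,[.566,.159,-3.03],loss='soft_l1');x=r.x;print(x,f(x).reshape(-1,2).round(1).tolist())
for g in(-.056,.06):print(g,W(x,(g,0,0)))
E
```

```text
[ 0.56505073  0.15974825 -3.02336832] [[-0.6, 1.3], [0.7, 0.0], [-0.9, -1.2], [1.4, -1.4], [-2.4, -0.3], [0.3, -0.9], [1.0, 1.4], [-1.0, 2.0], [-1.0, -1.3], [-0.7, 0.2], [2.2, -1.1]]
-0.056 [np.float64(0.6206598249060836), np.float64(0.1663533965062009), 0]
0.06 [np.float64(0.5054695467729409), np.float64(0.1526712978510529), 0]
```

```bash
python3 -m pendant '[[[0,0,0,0,0,0.2,0.95],[0,0,0.05,0.05,0.1,0.1,0.95],[0,0,0.05,0.1,0.2,0,0.95],[0,0,0.05,0.1,0.2,0,0.95]]]'
```

```text
time: 0.6
tool_pos: [0.3407, -0.4336, 0.3063]
tool_rot: [-0.0, 0.95, -0.312, 0.0]
contact_force: [1.2, -0.1, 0.2]
gripper_width: 0.952
```

```bash
python3 -m pendant '[[[0,0,0.048,0.093,0.2,0,0.95],[0,0,0.048,0.093,0.2,0,0.95],[0,0,0.048,0.093,0.2,0,0.95],[0,0,0.048,0.093,0.2,0,0.95],[0,0,0.048,0.093,0.2,0,0.95],[0,0,0,0.093,0.2,0,0.95],[0,0,0,0.093,0.2,0,0.95],[0,0,0,0.093,0.2,0,0.95],[0,0,0,0.093,0.2,0,0.95],[0,0,0,0.093,0.2,0,0.95],[0,0,0,0.093,0.2,0,0.95],[0,0,0,0.097,0.2,0,0.95],[0,0,0,0,0,0,0.95],[0,0,0,0,0,0,0.95]]]'
python3 - <<'E'
from h import *
a=grab('scene','s1.png')['frame'];b=grab('top','t1.png')['frame'];s=manip.state();print(s['tool_pos'],2*np.degrees(np.arctan2(s['tool_rot'][2],s['tool_rot'][1])),s['joint_pos'])
c=np.zeros((540,790,3),np.uint8);c[:,:400]=cv2.resize(b[140:275,300:400],(400,540),interpolation=2);c[:480,402:790]=cv2.resize(a[60:220,265:394],(388,480),interpolation=2)
cv2.imwrite('pics/c2.png',c)
E
```

```text
time: 2.35
tool_pos: [0.6201, 0.1651, 0.3055]
tool_rot: [0.0, 0.998, 0.058, -0.001]
contact_force: [0.1, -0.5, 0.7]
gripper_width: 0.948
[0.62012369 0.16423979 0.30623472] 6.535504360927032 [ 1.43074915e-01  5.83400748e-02  1.48339866e+00 -2.15217542e-04
  1.60013706e+00  2.90025626e-02]
```

View pics/c2.png

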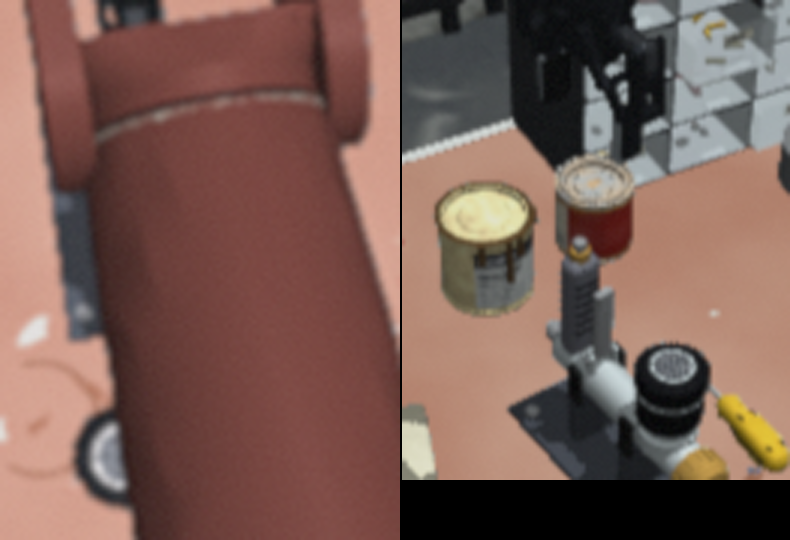

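```bash
python3 -m pendant '[[[0,0,0,0.002,0.004,-0.18,0.95],[0,0,0,0,0,-0.18,0.95],[0,0,0,0,0,0,0.95],[0,0,0,0,0,0,0.95]]]'
python3 - <<'E'
from h import *
d=grab('scene','s2.png');a=d['frame'];s=manip.state();print(s['tool_pos'])
c=cv2.resize(a[80:220,270:410],None,fx=4.2,fy=4.2,interpolation=2)
print(ray(d,332.2,157.3,.176),ray(d,323.4,141.5,.204))
cv2.imwrite('pics/c3.png',c)
E
```

```text
time: 2.95
tool_pos: [0.6217, 0.1656, 0.2186]
tool_rot: [-0.0, 0.998, 0.057, 0.001]
contact_force: [1.0, -0.4, 1.5]
gripper_width: 0.947
[0.62225046 0.16585828 0.21962028]
[0.59199503 0.16463904 0.176     ] [0.62228235 0.171542   0.204     ]
```

View pics/c3.png

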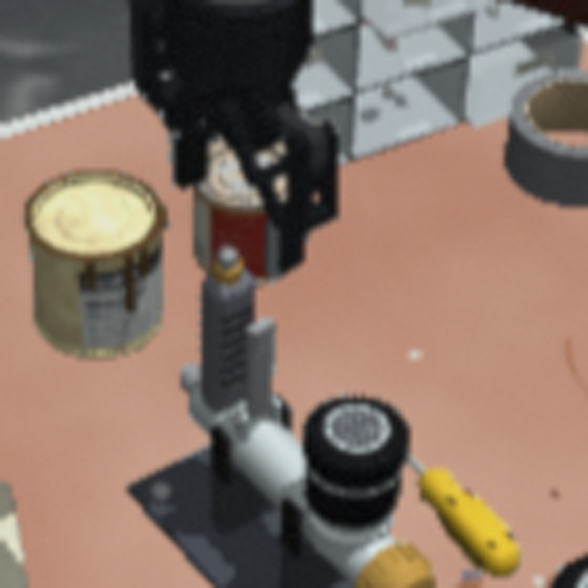

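The view shows the nipple at about (228,255) in the crop, between the open fingers at (195,170) and (305,220). The trigger top is at (262,325). This agrees with the model, so I'll descend in steps and watch the force.

```bash
python3 -m pendant '[[[0,0,0,0,0.002,-0.08,0.95],[0,0,0,0,0.002,-0.08,0.95],[0,0,0,0,0,-0.08,0.95],[0,0,0,0,0,-0.08,0.95],[0,0,0,0,0,0,0.95]]]'
python3 -m pendant '[[[0,0,0,0,0,0,0.75],[0,0,0,0,0,0,0.6],[0,0,0,0,0,0,0.5],[0,0,0,0,0,0,0.4],[0,0,0,0,0,0,0.36],[0,0,0,0,0,0,0.36],[0,0,0,0,0,0,0.36],[0,0,0,0,0,0,0.36]]]'
python3 - <<'E'
from h import *
d=grab('scene','s3.png');a=d['frame'];print(manip.state()['tool_pos'])
cv2.imwrite('pics/c4.png',cv2.resize(a[80:220,270:410],None,fx=4.2,fy=4.2,interpolation=2))
E
```

```text
time: 3.62
tool_pos: [0.6197, 0.167, 0.1337]
tool_rot: [0.0, 0.998, 0.058, -0.002]
contact_force: [-0.2, -0.7, 0.7]
gripper_width: 0.952
time: 4.62
tool_pos: [0.6241, 0.1677, 0.1383]
tool_rot: [-0.001, 0.998, 0.057, 0.004]
contact_force: [12.5, 3.0, -0.6]
gripper_width: 0.412
[0.62410809 0.1676769  0.13831491]
```

View pics/c4.png

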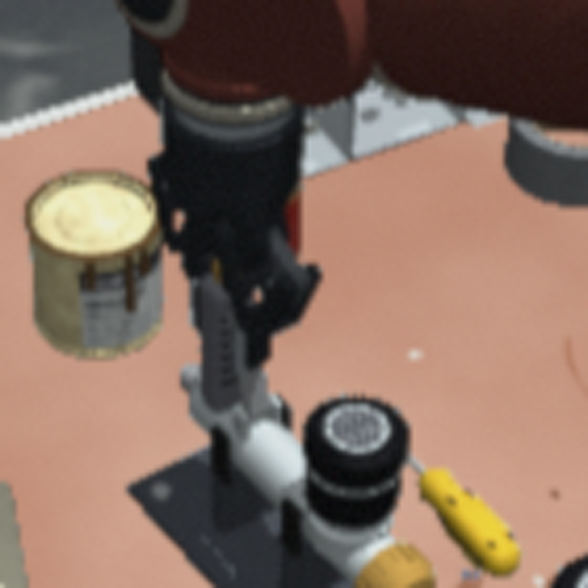

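The fingers straddle handle and trigger with a 35 mm opening. The handle pushes the tool toward +x, so I'll shift 4 mm in +x and close fully.

```bash
python3 -m pendant '[[[0,0,0,0.008,0,0,0.36],[0,0,0,0.008,0.001,0,0.3],[0,0,0,0,0,0,0.3],[0,0,0,0,0,0,0.3],[0,0,0,0,0,0,0.3],[0,0,0,0,0,0,0.3]]]'
```

```text
time: 5.42
tool_pos: [0.6242, 0.1677, 0.1385]
tool_rot: [-0.0, 0.998, 0.058, -0.001]
contact_force: [-5.4, -0.3, 9.2]
gripper_width: 0.403
```

```bash
python3 -m pendant '[[[0,0,0,0,0,0,0.1],[0,0,0,0,0,0,0],[0,0,0,0,0,0,0],[0,0,0,0,0,0,0]]]'
python3 - <<'E'
from h import *
d=grab('scene','s4.png');a=d['frame']
cv2.imwrite('pics/c5.png',cv2.resize(a[120:190,300:370],None,fx=8,fy=8,interpolation=2))
E
```

```text
time: 5.92
tool_pos: [0.6242, 0.1677, 0.1384]
tool_rot: [-0.0, 0.998, 0.058, -0.001]
contact_force: [-4.7, -0.7, 9.6]
gripper_width: 0.404
```

View pics/c5.png

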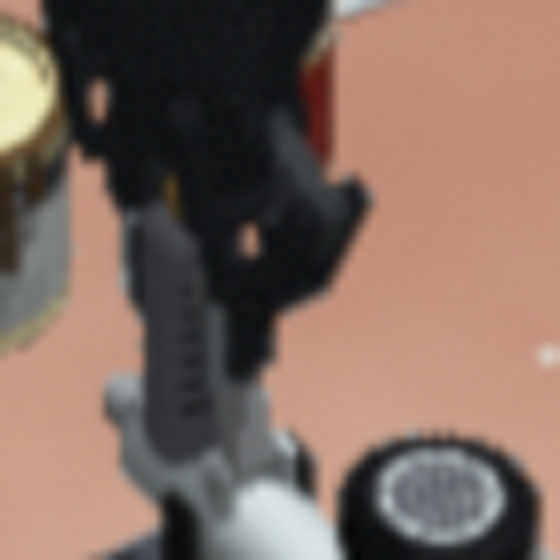

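The trigger lies hard against the handle and the opening doesn't change at full grip, so it is at its stop. Now I'll release.

```bash
python3 -m pendant '[[[0,0,0,0,0,0,0.6],[0,0,0,0,0,0,0.95],[0,0,0,0,0,0,0.95],[0,0,0,0,0,0,0.95],[0,0,0,0,0,0,0.95],[0,0,0,0,0,0,0.95],[0,0,0,0,0,0,0.95],[0,0,0,0,0,0,0.95]]]'
python3 -m pendant '[[[0,0,0,0,0,0.08,0.95],[0,0,0,0,0,0.1,0.95],[0,0,0,0,0,0.15,0.95],[0,0,0,0,0,0.15,0.95],[0,0,0,0,0,0,0.95],[0,0,0,0,0,0,0.95]]]'
python3 - <<'E'
from h import *
d=grab('scene','s5.png');a=d['frame'];b=cv2.imread('pics/s0.png') if 0 else cv2.imread('pics/scene0.png')
print('trigger/collar region diff',np.abs(a[155:185,315:345].astype(int)-b[155:185,315:345]).mean(),np.abs(a[170:215,340:370].astype(int)-b[170:215,340:370]).mean())
print(manip.state()['tool_pos'])
E
```

```text
time: 6.98
tool_pos: [0.6249, 0.1675, 0.1363]
tool_rot: [0.0, 0.998, 0.058, 0.0]
contact_force: [1.0, 0.0, 0.4]
gripper_width: 0.95
time: 7.72
tool_pos: [0.6248, 0.1674, 0.2566]
tool_rot: [-0.0, 0.998, 0.058, 0.0]
contact_force: [0.1, 0.4, -0.6]
gripper_width: 0.953
trigger/collar region diff 2.7333333333333334 2.72641975308642
[0.624373   0.16736204 0.25540291]
```

```bash
python3 -m pendant '[[[0,0,0,-0.12,-0.015,0,0.98],[0,0,0,-0.12,-0.015,0,0.98],[0,0,0,-0.12,-0.014,0,0.98],[0,0,0,-0.108,-0.014,0,0.98],[0,0,0,0,0,-0.12,0.98],[0,0,0,0,0,-0.12,0.98],[0,0,0,0,0,0,0.98],[0,0,0,0,0,0,0.98]]]'
python3 - <<'E'
from h import *
d=grab('scene','s6.png');a=d['frame'];print(manip.state()['tool_pos'])
cv2.imwrite('pics/c6.png',cv2.resize(a[100:230,300:430],None,fx=4.5,fy=4.5,interpolation=2))
E
```

```text
time: 8.78
tool_pos: [0.508, 0.153, 0.1966]
tool_rot: [0.0, 0.998, 0.058, -0.0]
contact_force: [-0.6, 0.5, -0.0]
gripper_width: 0.978
[0.50851161 0.15303888 0.19739592]
```

View pics/c6.png

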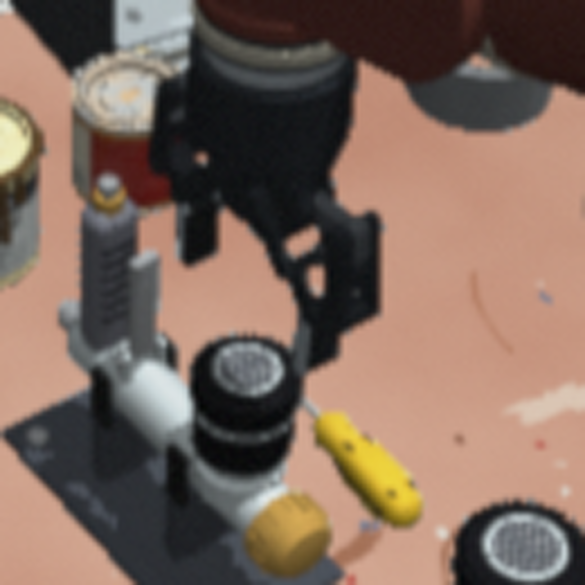

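The trigger is released: it stands upright at (145,300) in the crop, apart from the handle. The fingertips at (198,260) and (322,365) straddle the collar at (247,370). I'll descend and grip.

```bash
python3 -m pendant '[[[0,0,0,0,0,-0.08,0.98],[0,0,0,0,0,-0.08,0.98],[0,0,0,0,0,-0.084,0.98],[0,0,0,0,0,0,0.98]]]'
python3 -m pendant '[[[0,0,0,0,0,0,0.8],[0,0,0,0,0,0,0.7],[0,0,0,0,0,0,0.6],[0,0,0,0,0,0,0.5],[0,0,0,0,0,0,0.5],[0,0,0,0,0,0,0.5]]]'
```

```text
time: 9.32
tool_pos: [0.5057, 0.1526, 0.1318]
tool_rot: [0.0, 0.998, 0.058, -0.003]
contact_force: [-0.6, 0.1, 0.4]
gripper_width: 0.981
time: 10.07
tool_pos: [0.5089, 0.1532, 0.1368]
tool_rot: [-0.0, 0.998, 0.058, 0.001]
contact_force: [0.5, 0.1, 6.1]
gripper_width: 0.662
```

Gripped at about 56 mm. Now I'll turn it with a slight downward push.

```bash
python3 -m pendant '[[[0,0,0,0,0,-0.008,0.4],[0,0,0.02,0,0,-0.004,0.4],[0,0,0.02,0,0,0,0.4],[0,0,0.02,0,0,0,0.4],[0,0,0.02,0,0,0,0.4]]]'
```

```text
time: 10.7
tool_pos: [0.5096, 0.1532, 0.1344]
tool_rot: [0.0, 0.983, 0.183, 0.002]
contact_force: [2.5, -0.2, 0.1]
gripper_width: 0.659
```

```bash
python3 -m pendant '[[[0,0,0.02,0,0,0,0.4],[0,0,0.02,0,0,0,0.4],[0,0,0.02,0,0,0,0.4],[0,0,0,0,0,0,0.4]]]'
```

```text
time: 11.2
tool_pos: [0.5082, 0.1528, 0.1324]
tool_rot: [0.0, 0.962, 0.274, 0.0]
contact_force: [2.5, -0.4, 1.8]
gripper_width: 0.667
```

```bash
python3 -m pendant '[[[0,0,0,0,0,-0.012,0.4],[0,0,0,0,0,0,0.4],[0,0,0,0,0,0,0.4]]]'
python3 - <<'E'
from h import *
d=grab('scene','s7.png');a=d['frame'];print(manip.state())
cv2.imwrite('pics/c7.png',cv2.resize(a[140:230,310:400],None,fx=6.5,fy=6.5,interpolation=2))
E
```

```text
time: 11.58
tool_pos: [0.5083, 0.1529, 0.1296]
tool_rot: [0.0, 0.962, 0.274, 0.0]
contact_force: [1.7, -1.0, 3.0]
gripper_width: 0.659
{'time': 11.625, 'joint_pos': array([ 1.52023686e-01, -8.81121838e-02,  1.92673348e+00, -3.19109426e-04,
        1.30208779e+00, -4.02676781e-01]), 'joint_vel': array([ 9.06193657e-04, -1.47778438e-03, -7.76494082e-05,  4.65212457e-04,
        1.31781569e-03, -1.69133097e-04]), 'joint_efforts': array([ 1.05430461e+00, -2.93663657e+01, -3.23554909e+01,  4.28291420e-01,
        5.04802857e-01, -2.94864771e-02]), 'tool_pos': array([0.50827015, 0.15284868, 0.12955716]), 'tool_rot': array([2.07863838e-04, 9.61772656e-01, 2.73848754e-01, 4.19090831e-04]), 'contact_force': array([ 2.32815976, -0.76692328,  2.55281046]), 'ft_torque': array([-0.24541568, -0.3631227 , -0.05327907]), 'gripper_width': 0.6611236580183799}
```

View pics/c7.png

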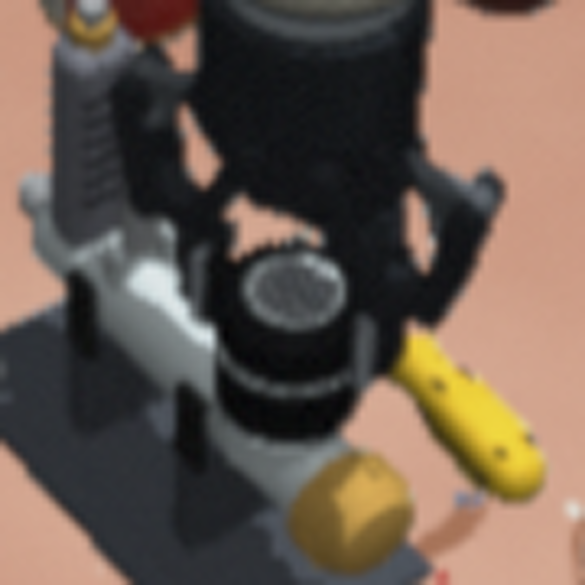

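The sieve top has moved from row 182.1 to about 184.6, so the collar is roughly 7 mm lower, matching the tool's drop and a small spring force. The collar has dropped over its lugs, so I'll push home.

```bash
python3 -m pendant '[[[0,0,0,0,0,-0.012,0.3],[0,0,0,0,0,-0.008,0.3],[0,0,0,0,0,0,0.3],[0,0,0,0,0,0,0.3]]]'; python3 -m pendant '[[[0,0,0,0,0,-0.008,0.3],[0,0,0,0,0,0,0.3],[0,0,0,0,0,0,0.3]]]'; python3 -m pendant '[[[0,0,0,0,0,-0.008,0.3],[0,0,0,0,0,0,0.3],[0,0,0,0,0,0,0.3]]]'
```

```text
time: 12.12
tool_pos: [0.5083, 0.1529, 0.1249]
tool_rot: [0.0, 0.962, 0.274, 0.0]
contact_force: [0.8, -2.0, 5.5]
gripper_width: 0.658
time: 12.5
tool_pos: [0.5084, 0.1528, 0.1248]
tool_rot: [0.0, 0.962, 0.274, 0.0]
contact_force: [-4.2, -3.8, 14.4]
gripper_width: 0.663
time: 12.88
tool_pos: [0.5085, 0.1529, 0.1247]
tool_rot: [0.0, 0.962, 0.274, 0.0]
contact_force: [-9.8, -4.1, 23.8]
gripper_width: 0.654
```

There is a hard stop at z = 0.1248, exactly 12 mm below the start, and the force now rises at constant height. One last picture check.

```bash
python3 - <<'E'
from h import *
d=grab('scene','s8.png');a=d['frame'];s=manip.state();print(s['tool_pos'],s['contact_force'],proj(d,(.507,.153,.154)),proj(d,(.507,.153,.166)))
b=cv2.imread('pics/scene0.png');f=lambda i:cv2.resize(i[140:300,280:430],None,fx=2.6,fy=2.6,interpolation=2)
cv2.imwrite('pics/c8.png',np.hstack([f(b),f(a)]))
E
```

```text
[0.50848656 0.15289891 0.12472251] [-9.60349589 -4.23086194 23.16728029] [354.90777935 185.40682852] [355.19381113 181.7263997 ]
```

View pics/c8.png

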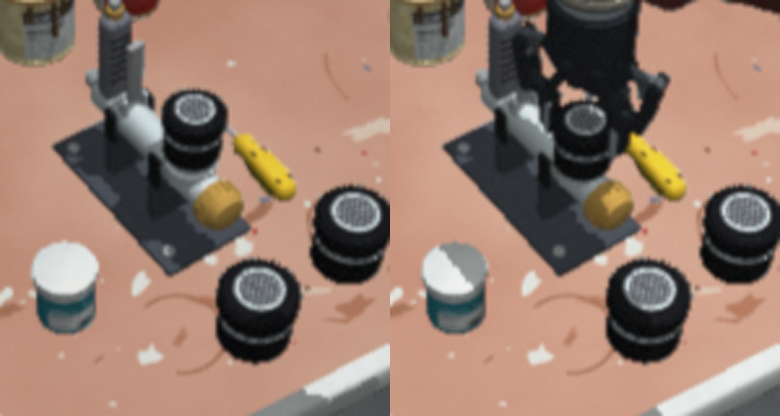

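```bash
python3 -c "
from plant import manip
print(manip.job_done()); s=manip.state(); print(s['time'],s['tool_pos'],s['contact_force'])"
```

```text
the job is handed in; nothing more can be done
None
the job is handed in; nothing more can be done
```

I bled the gun, turned the strainer collar until it dropped over its lugs, and pushed it home. I handed the job in at about 13 s with the fingers still holding it down.

- **Trigger squeeze:** the trigger was held at its stop, with the opening unchanged when I commanded the gripper fully shut. The opening read about 34 mm where 32 mm was expected. A 2–3 mm shortfall would still be about 0.25 rad, and the crop showed the trigger against the handle.
- **Trigger release:** I opened the fingers and lifted away. The contact force read about 1 N just after opening, which is close to the sensor noise. A later picture showed the trigger upright and apart from the handle.
- **Collar:** I gripped the smallest collar, the one on the dark-cradle gun's port, and turned it about 25 degrees. It stopped hard 12 mm below its start, with about 23 N of downward push at the end. The picture shows the sieve top 4.6 px lower against 3.7 px expected for 12 mm, which is within my reading error.
- **Side force:** at hand-in there was about 10 N of sideways force on the tool, with no visible tilt of the collar.
- **Bystanders:** the paint jar and the screwdriver look unmoved in the last picture. The sanding block was outside that crop, and the arm did not go near it.

In the last picture a finger hides the trigger. By geometry it is about 35 mm clear of the fingers, so I take it as still released.

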